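# Fit the guard bar and hold the key switch of the dough roller

### The job

Lay the yellow guard bar, black grip uppermost, across the dough roller so that it lies down in the notch of both end cheeks and sticks out about equally at both ends; set it down rather than dropping it, and let go of it. Then take the yellow key from the wooden stand, push it fully home in the brass key cylinder, working it past the sticky pins, and only then turn it a quarter turn clockwise (seen from above) to its stop. The switch springs back, so finish while still gripping the key and holding it turned; leave the other two keys and everything else on the bench where they are.

Things in the scene. Friction and masses are not known exactly. Their poses are not given: they have to be found in the camera images.
- roller: Fixed white dough roller. Origin: table level midway between its end cheeks; y along the rollers, z up. Base 150 (x) by 360 (y -245 to 115) by 15. Cheeks at y = -100 and 100, 16 thick, 110 long, tops 95 high; each has a notch at x = 0, open upwards, 26 wide, upper edges bevelled, floor 79 high. Roller tops 65 high. Grey key switch housing at y = -190: 90 by 90, top 90 high.
- bar: Loose yellow guard bar, 250 (x) by 18 (y) by 18 high, with a black grip on its middle, 70 by 18, top 38 above the underside; 200 to 400 g. Origin: centre of underside, x along the bar, z up. Starts lying on the table, grip up. Seated: origin 79 high at the roller's x = y = 0, bar x along roller y (either way round).
- key: Loose YELLOW-headed key, 40 g, upright in one of the stand's three slots. Origin: centre of the blade's bottom tip; z up, y along the blade's width. Blade 14 (y) by 5 (x) by 28 long, tip rounded, same either way round; shoulder disc 20 diameter, z 28 to 36; head 28 (y) by 10 (x), z 36 to 74: grip it along x.
- keyhole (a point): Mouth centre of the slot in the brass cylinder, 90 above the table; turns with it; z up, y along the slot. Slot 15.6 (y) by 6.6 (x), 2.5 bevel, 30 deep; at rest along the roller's y. Sticky sprung pins jut 3 in from +x (11 down) and -x (20 down): each takes some 25 N of straight push, 10 N if the key is rocked 3 degrees about z as it goes. Home: shoulder on the face, key origin 28 down.
- cylinder (a joint): Turn of the brass key cylinder in rad: 0 at rest, growing clockwise seen from above, hard stop at 1.571. Springs back to 0 when let go (0.03 N m at 0, 0.12 N m at the stop). The key has about 0.12 rad of play in the slot, so the key must turn a little further than the cylinder.
- stand: Fixed wooden key stand, 60 (x) by 160 (y) by 34 high; origin at table level under its centre. Three slots of the keyhole's size at y = -50, 0 and 50, long side along y, 31 deep; the keys' shoulders rest on its top, so key origins start 6 above the table.
- key_blue: Same kind of key with a BLUE head, standing in the stand: leave it. Origin at the blade's tip.
- key_red: Same kind of key with a RED head, standing in the stand: leave it. Origin at the blade's tip.
- jam: Jam jar, 66 diameter by 90 high, loose bystander; origin under its centre.
- cutter: Steel biscuit cutter ring, 70 diameter by 30 high, loose bystander; origin under its centre.
- nozzle: Steel piping nozzle, cone 34 diameter by 45 high, loose bystander; origin under its centre.
- biscuit0: Biscuit, 56 diameter by 13 high, loose bystander; origin under its centre.
- biscuit1: Biscuit, 56 diameter by 13 high, loose bystander; origin under its centre.

How it is judged (in metres and radians):
On the way, in this order (a step that is already met when the one before it is completed fails the run):
1. the guard bar lies in both notches, centred, and has been let go (x of bar in the frame of roller between -0.007 and 0.007 m and y of bar in the frame of roller between -0.017 and 0.017 m and z of bar in the frame of roller between 0.074 and 0.083 m and angle between the x axis of bar and the y axis of roller, either way round below 0.08 rad and angle between bar's own z axis and vertical below 0.1 rad and contact force between the fingers and bar below 0.3 N and linear speed of bar below 0.03 m/s), for 0.2 s.
2. the yellow key is fully home in the cylinder, which is not yet turned (z of key in the frame of keyhole below -0.025 m and horizontal distance between key and keyhole below 0.005 m and angle between key's own z axis and vertical below 0.15 rad and value of joint cylinder below 0.3 rad), for 0.2 s.
3. the key has turned the cylinder a quarter turn (z of key in the frame of keyhole below -0.025 m and horizontal distance between key and keyhole below 0.005 m and angle between key's own z axis and vertical below 0.15 rad and value of joint cylinder above 1.3 rad), for 0.3 s.
At the end, for the whole second after the job is handed in: The bar rests in both notches (within 7 mm across, 17 mm along, 5 mm in height), still and untouched; the yellow key is home (tip 25 mm or more below the mouth); fingers gripping the key (over 2 N) hold the cylinder past 1.3 rad through the last second (all of step 1 and all of step 3 and contact force between the fingers and key above 2 N); the arm keeps its last pose, push and grip.
It fails at once if a bystander or another key is disturbed (keys 20 mm, other things 30 mm) (distance of any of key_blue, key_red from where it was at the start of the episode above 0.02 m or distance of any of jam, cutter, nozzle, biscuit0, biscuit1 from where it was at the start of the episode above 0.03 m).
It fails at once if the guard bar is dropped (contact force between the fingers and bar below 0.1 N and linear speed of bar above 0.8 m/s).
It also fails if it takes over 72 s, if anything falls off the work surface, if the arm or the gripper's body presses on something with over 40 N, if the wrist force passes 120 N, or if a joint passes its speed limit or range.

### The arm

A 7-joint arm with a two-finger parallel gripper is mounted at the origin on the work surface. World frame = base frame: x ahead of the robot, y to its left, z up, the work surface at z = 0. Lengths are in m, angles in degrees, forces in N, time in s.
With the tool pointing down it reaches from about 0.425 to 0.875 m from the base axis. Payload 4.7 kg.
Tool frame: the origin (TCP) lies between the finger pads; the fingertips stand env.tip_reach ahead of it and the grasp point (between the pads) lies 2 mm behind it (env.tip_reach is the distance from the TCP to the fingertips, in m); z points along the fingers, y is the line along which they close (so a half turn about z gives the same grasp; the last joint's range is limited). The gripper opens to 87 mm and grips with 3 to 60 N. Pads are 19 mm wide; open, the fingers measure 117 mm over their backs; the gripper's body (75 mm by 190 mm) begins 51 mm behind the grasp point.
Start: joints at [-75.338, 18.392, -4.016, 83.108, 1.295, 78.541, -3.26], TCP at [0.156, 0.631, 0.24] pointing down, gripper open.
Joint ranges: [-163.93, 163.93], [-17.29, 119.83], [-79.2, 71.16], [3.27, 140.29], [-89.18, 269.18], [5.43, 117.66], [-154.24, 154.24]. Speed limits (degrees/s): [147.25, 147.25, 180, 180, 180, 180, 180].

### API

Orientations are given as [roll, pitch, yaw] about the fixed x, y, z axes, in that order (R = Rz(yaw) Ry(pitch) Rx(roll)).
In Python, from cell import env, read_camera gives the robot as it stands. The module is installed in compiled form; this text tells all that it offers.
- The arm moves only by the shell command python3 -m handwheel 'ROWS' [FORCE]. ROWS is rows parted by semicolons, their numbers by spaces, 1 to 8 of them, each of 5 numbers: dx, dy, dz in m, then a turn about the tool's z in degrees, then the finger opening in m; each row is the pose to reach, as a shift and turn from the pose commanded when the command began, along the tool's axes at that moment; what a row does not reach only later rows make up. A row lasts 1/12 s, in which the tool goes at most 0.0417 m and 7.16 degrees, less where a joint would pass 70% of its speed; a pose out of reach is approached as far as the arm can. The fingers move at their own pace and stop on an object; FORCE is the grip in N (left out, the last holds). Time passes only in rows, so rows that do not move let the fingers close. It prints the time, the measured TCP pose, the force, the opening and the grip force at its end.
- env.get_obs(): the state, without advancing time (a new reading comes with each control period).
- read_camera(name): name is "side" or "top"; returns a dict with "color" (480x640x3 uint8, blue, green, red), "fx", "fy", "cx", "cy" (pixels), "world_from_camera" (4x4, takes a point from camera to world coordinates). Camera axes: x right, y down, z forward; pixel columns grow to the right and rows downward; lengths in m; the calibration is good to about 2 mm. A picture is of the moment at which its call begins. There is no depth.
- env.sign_off(): hands the job in; it is judged then, once.
The state is a dict: "time_s": time; "qpos": joint angles; "joint_velocities": joint speeds; "effort": joint torques, N m; "tool_pos": TCP position; "tool_rot": TCP orientation; "force": force on the tool from outside, world axes, zero at the start; "wrist_torque": the same for the moment, N m; "grip_width": finger opening in m; "grasp_force": force on a finger pad.
Only numpy, scipy, OpenCV 4.12 (cv2) and the standard library are available. Lean on these libraries where they do the work, as an engineer would, in place of code of your own. Each camera call takes 0.05 s, during which the arm holds its last target. There are 200 camera calls.

## Working session

There is one attempt and no reset: what is moved stays moved. The work goes in short steps, Python scripts to look and compute and a shell command to move; the robot and the scene stay as the last step left them, time stands still between calls to the robot, and variables do not carry over. Pictures are saved under pics/ and viewed, at most 10 in all, crops included, and the job is handed in when it is done.

```bash
mkdir -p pics; python3 - <<'E'
from cell import env, read_camera
import cv2, numpy as np
np.set_printoptions(precision=4,suppress=True)
for n in("side","top"):
    c=read_camera(n); cv2.imwrite(f"pics/{n}0.png",c["color"]); print(n,c["fx"],c["fy"],c["cx"],c["cy"]);print(c["world_from_camera"])
print(env.get_obs(),env.tip_reach)
E
```

```text
side 486.531951378874 486.531951378874 315.53346485280974 246.70676636659988
[[ 0.7924 -0.4298  0.4328  0.1321]
 [-0.61   -0.551   0.5695 -0.5658]
 [-0.0062 -0.7153 -0.6988  0.758 ]
 [ 0.      0.      0.      1.    ]]
top 616.4512666842415 616.4512666842415 332.9379917234823 237.68216973733112
[[ 0.0008 -0.9973  0.0738  0.4195]
 [-1.     -0.0011 -0.0041 -0.0415]
 [ 0.0042 -0.0738 -0.9973  1.5799]
 [ 0.      0.      0.      1.    ]]
{'time_s': 0.1, 'qpos': array([-75.3378,  18.437 ,  -4.0151,  83.1686,   1.2934,  78.5431,
        -3.2619]), 'joint_velocities': array([-0.1022, -0.2121, -0.0728, -0.1208,  0.0825, -0.0689, -0.0191]), 'effort': array([ -0.0001, -49.2574,  -0.4057, -31.3399,  -0.0642,   0.0395,
         0.0001]), 'tool_pos': array([0.1556, 0.6306, 0.2385]), 'tool_rot': array([-179.8965,    0.0042,  166.1448]), 'force': array([ 1.0738, -0.3956, -0.3736]), 'wrist_torque': array([-0.0627,  0.0046,  0.0061]), 'grasp_force': 0.0, 'grip_width': 0.08745259886116838} 0.017
```

View pics/top0.png

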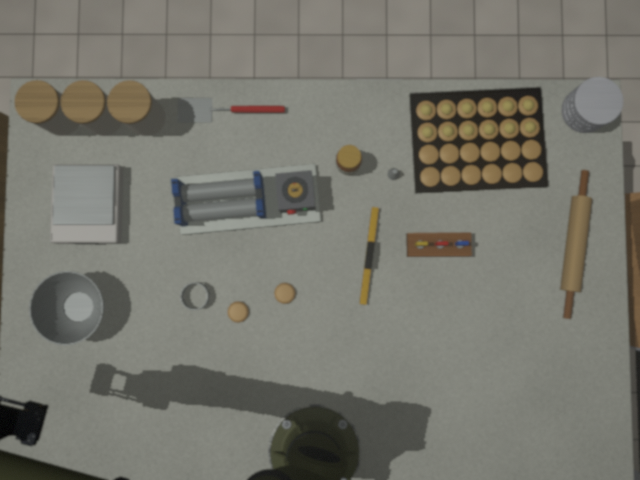

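View pics/side0.png

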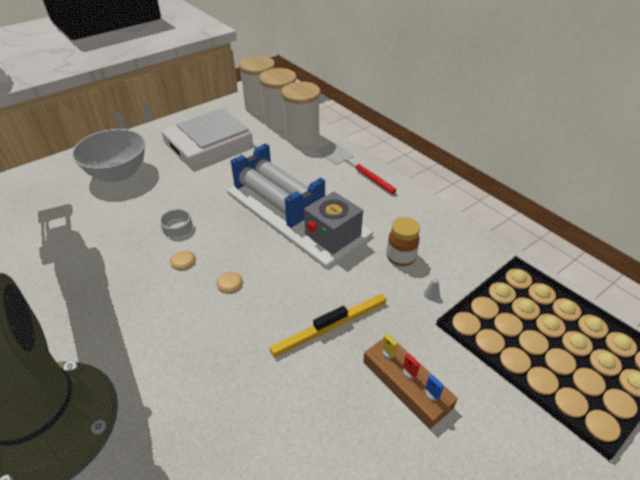

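The top view shows the bar at about (370,256), the stand at (440,245) with yellow, red and blue keys at x≈422, 441 and 460, and the roller at about (250,200) with brass at (295,189). The side view shows brass at (334,210), the yellow key at (390,347) and the bar at (330,325).

```bash
cat > h.py <<'E'
from cell import env, read_camera
import cv2, numpy as np
np.set_printoptions(precision=4,suppress=True)
def ray(c,p):
    T=c["world_from_camera"]; d=np.array([(p[0]-c["cx"])/c["fx"],(p[1]-c["cy"])/c["fy"],1.])
    return T[:3,3],T[:3,:3]@d
def plane(c,p,z):
    o,d=ray(c,p); return o+d*(z-o[2])/d[2]
def cross(c1,p1,c2,p2):
    o1,d1=ray(c1,p1);o2,d2=ray(c2,p2)
    s=np.linalg.lstsq(np.c_[d1,-d2],o2-o1,rcond=None)[0]
    a=o1+s[0]*d1;b=o2+s[1]*d2; return (a+b)/2,np.linalg.norm(a-b)
def blobs(c,lo,hi,roi,amin=8):
    x0,y0,x1,y1=roi; h=cv2.cvtColor(c["color"],cv2.COLOR_BGR2HSV)
    m=cv2.inRange(h,np.array(lo),np.array(hi)); k=np.zeros_like(m);k[y0:y1,x0:x1]=m[y0:y1,x0:x1]
    n,l,s,ce=cv2.connectedComponentsWithStats(k)
    return sorted([(s[i,4],ce[i],cv2.minAreaRect(np.argwhere(l==i)[:,::-1].astype(np.float32)),s[i,:4]) for i in range(1,n) if s[i,4]>=amin],key=lambda t:-t[0])
E
python3 - <<'E'
from h import *
t=read_camera("top");s=read_camera("side")
def show(nm,c,lo,hi,roi,z,n=4):
    for a,ce,r,bb in blobs(c,lo,hi,roi)[:n]: print(nm,a,ce,"rect",np.round(r[0],1),np.round(r[1],1),round(r[2],1),bb,"->",plane(c,ce,z))
Y=((18,120,90),(32,255,255))
show("bar t",t,*Y,(350,195,390,315),.018)
show("bar s",s,*Y,(260,285,395,360),.018)
show("grip t",t,(0,0,0),(180,255,60),(355,225,385,290),.038)
show("grip s",s,(0,0,0),(180,255,60),(305,300,355,335),.038)
for nm,lo,hi in(("yel",)+Y,("red",(0,120,80),(8,255,255)),("red2",(172,120,80),(180,255,255)),("blu",(105,120,60),(130,255,255))):
    show(nm+" t",t,lo,hi,(405,230,480,260),.08,2); show(nm+" s",s,lo,hi,(360,330,460,420),.061,2)
show("brass t",t,(10,90,90),(32,255,255),(270,170,320,215),.09)
show("brass s",s,(10,90,90),(32,255,255),(315,190,360,225),.09)
show("blue t",t,(105,100,40),(130,255,255),(160,160,275,235),.095)
show("blue s",s,(105,100,40),(130,255,255),(220,140,335,230),.095)
show("wood t",t,(3,60,40),(17,255,255),(400,225,480,262),.034,2)
for n,c,(x0,y0,x1,y1) in(("t",t,(160,155,330,245)),("ts",t,(355,200,485,310)),("s",s,(225,140,370,260)),("ss",s,(265,280,465,425))):
    cv2.imwrite(f"pics/c{n}.png",cv2.resize(c["color"][y0:y1,x0:x1],None,fx=2,fy=2,interpolation=2) if 0 else cv2.resize(c["color"][y0:y1,x0:x1],(400,300) if n!="t" else (400,212),interpolation=cv2.INTER_CUBIC))
a=[cv2.imread(f"pics/c{n}.png") for n in("t","ts","s","ss")]; a[0]=cv2.copyMakeBorder(a[0],0,88,0,0,cv2.BORDER_CONSTANT)
cv2.imwrite("pics/mosaic.png",np.vstack([np.hstack(a[:2]),np.hstack(a[2:])]))
E
```

```text
bar t 217 [364.9816 285.9816] rect [365.  285.7] [ 6.2 35.4] 7.4 [360 268  11  36] -> [ 0.4128 -0.1291  0.018 ]
bar t 216 [372.8148 224.5648] rect [372.9 224.5] [ 6.3 33.8] 7.6 [368 208  10  34] -> [ 0.5686 -0.1495  0.018 ]
bar s 1208 [326.1498 326.0762] rect [328.  324.5] [ 11.8 125.7] 64.1 [270 294 116  63] -> [ 0.4769 -0.1428  0.018 ]
bar s 202 [388.6881 344.6931] rect [388. 345.] [22. 12.] 90.0 [382 334  13  23] -> [ 0.5403 -0.2442  0.018 ]
grip t 136 [369.5515 254.8676] rect [369.5 254.9] [ 5.5 24.6] 7.1 [366 243   8  25] -> [ 0.4905 -0.1396  0.038 ]
grip s 359 [329.9025 317.9443] rect [330.1 317.7] [10.3 35.3] 63.4 [314 307  33  23] -> [ 0.4844 -0.1441  0.038 ]
yel t 57 [421.4386 243.    ] rect [421. 243.] [ 4. 14.] 90.0 [414 241  15   5] -> [ 0.5177 -0.2637  0.08  ]
yel s 233 [389.618  345.0429] rect [389.9 345.1] [20.8 13.5] 41.6 [382 334  16  23] -> [ 0.5173 -0.2644  0.061 ]
red t 53 [442.0189 242.9623] rect [441.5 243. ] [ 4. 13.] 90.0 [435 241  14   5] -> [ 0.5178 -0.3139  0.08  ]
red s 207 [410.8164 364.5169] rect [410.8 365.2] [22.6 13.4] 45.0 [402 353  18  25] -> [ 0.51
[... 636 characters left out ...]
55 175   6  13] -> [0.6676 0.1361 0.095 ]
blue t 60 [175.3833 188.55  ] rect [175.5 188.5] [11.  5.] 90.0 [173 183   6  12] -> [0.6485 0.3348 0.095 ]
blue t 60 [259.4167 204.8167] rect [259.5 205. ] [10.  5.] 90.0 [257 200   6  11] -> [0.6091 0.1306 0.095 ]
blue t 57 [177.3158 212.9123] rect [177.5 213. ] [10.  5.] 90.0 [175 208   6  11] -> [0.5891 0.329  0.095 ]
blue s 842 [302.152  202.1401] rect [305.6 202.1] [28.9 51.4] 62.4 [286 179  38  48] -> [0.6038 0.1009 0.095 ]
blue s 540 [248.4907 162.0278] rect [248.  161.9] [25.  50.8] 46.0 [231 144  39  44] -> [0.5928 0.3006 0.095 ]
wood t 1269 [438.0134 244.2892] rect [439.  244.5] [23. 64.] 90.0 [407 233  65  24] -> [ 0.5175 -0.3122  0.034 ]
```

View pics/mosaic.png

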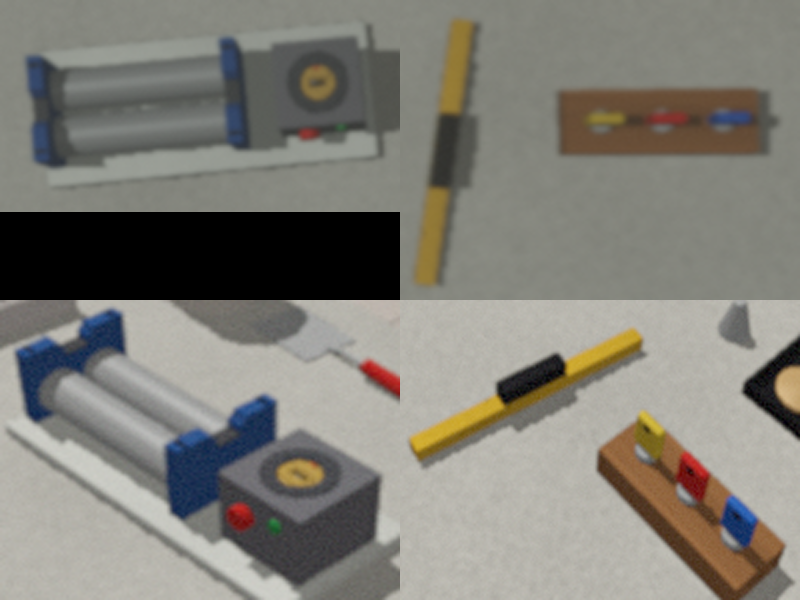

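The mosaic agrees with the numbers. The roller centre is about (0.628, 0.233) with yaw 5.6°, and its cheek spacing of 199.5 mm matches the given 200. The yellow key is at (0.5175, -0.264), the bar at (0.4905, -0.1395) with yaw -7.5°, and the keyhole at about (0.647, 0.045).

```bash
cat > d.py <<'E'
import sys; from h import *
from scipy.spatial.transform import Rotation as Ro
o=env.get_obs(); R=Ro.from_euler("xyz",o["tool_rot"],degrees=True).as_matrix()
print("t",round(o["time_s"],2),"pos",o["tool_pos"],o["tool_rot"],"F",o["force"],"M",o["wrist_torque"],"w",round(o["grip_width"],4),"g",round(o["grasp_force"],1))
for a in sys.argv[1:]:   # x,y,z,yaw, each from the present pose
    x,y,z,w=map(float,a.split(",")); d=np.array([x,y,z])-o["tool_pos"]; tn=-((w-o["tool_rot"][2]+180)%360-180)
    print(a,"->",R.T@d,"turn",round(tn,2),"rows",np.linalg.norm(d)/.0417,abs(tn)/7.16)
E
python3 d.py .5,.35,.22,172.5 .4905,-.1395,.12,172.5
```

```text
t 0.2 pos [0.1557 0.6308 0.2389] [-179.9366    0.0046  166.1446] F [ 0.4089 -0.882  -0.3142] M [-0.0055  0.009  -0.0243] w 0.0871 g 0.0
.5,.35,.22,172.5 -> [-0.4016 -0.1901  0.0191] turn -6.36 rows 10.66473803551342 0.8876262286200721
.4905,-.1395,.12,172.5 -> [-0.5096 -0.6676  0.1197] turn -6.36 rows 20.342888103942585 0.8876262286200721
```

```bash
r="-0.3 -0.142 0.014 -6.4 0.087"; python3 -m handwheel '-0.3 -0.142 0.014 -6.4 0.087;-0.3 -0.142 0.014 -6.4 0.087;-0.3 -0.142 0.014 -6.4 0.087;-0.3 -0.142 0.014 -6.4 0.087;-0.3 -0.142 0.014 -6.4 0.087;-0.3 -0.142 0.014 -6.4 0.087;-0.3 -0.142 0.014 -6.4 0.087;-0.3 -0.142 0.014 -6.4 0.087' 20; python3 d.py .5,0.1,.2,172.5 .4905,-.1395,.1,172.5
```

```text
time_s: 0.87
tool_pos: [0.4144, 0.4196, 0.2256]
tool_rot: [180.0, 0.0, 172.5]
force: [0.8, 0.6, 0.3]
grip_width: 0.0867
grasp_force: 0.0
t 0.87 pos [0.4144 0.4196 0.2256] [179.9922   0.0121 172.5276] F [0.8456 0.6004 0.3358] M [ 0.033  -0.0358  0.0075] w 0.0867 g 0.0
.5,0.1,.2,172.5 -> [-0.1264 -0.3057  0.0255] turn 0.03 rows 7.9570877322574765 0.003853155425204829
.4905,-.1395,.1,172.5 -> [-0.1481 -0.5444  0.1255] turn 0.03 rows 13.86126232175077 0.003853155425204829
```

```bash
python3 -m handwheel '-0.126 -0.306 0.026 0 0.087;-0.126 -0.306 0.026 0 0.087;-0.126 -0.306 0.026 0 0.087;-0.126 -0.306 0.026 0 0.087;-0.126 -0.306 0.026 0 0.087;-0.126 -0.306 0.026 0 0.087;-0.126 -0.306 0.026 0 0.087;-0.126 -0.306 0.026 0 0.087'; python3 d.py .4905,-.1395,.08,172.5
```

```text
time_s: 1.53
tool_pos: [0.4983, 0.0994, 0.1996]
tool_rot: [180.0, 0.0, 172.5]
force: [1.7, 0.3, 0.1]
grip_width: 0.0867
grasp_force: 0.0
t 1.53 pos [0.4983 0.0994 0.1996] [179.9729   0.0254 172.5303] F [1.703  0.3071 0.0631] M [ 0.0208 -0.0414 -0.001 ] w 0.0867 g 0.0
.4905,-.1395,.08,172.5 -> [-0.0233 -0.2379  0.1195] turn 0.03 rows 6.408347615122305 0.004237938457598145
```

```bash
python3 -m handwheel '-0.0233 -0.238 0.12 0 0.087;-0.0233 -0.238 0.12 0 0.087;-0.0233 -0.238 0.12 0 0.087;-0.0233 -0.238 0.12 0 0.087;-0.0233 -0.238 0.12 0 0.087;-0.0233 -0.238 0.12 0 0.087;-0.0233 -0.238 0.12 0 0.087;-0.0233 -0.238 0.12 0 0.087'; python3 d.py .4905,-.1395,.028,172.5
```

```text
time_s: 2.2
tool_pos: [0.4878, -0.1424, 0.0777]
tool_rot: [-179.8, -0.2, 172.1]
force: [-0.0, -0.4, 0.1]
grip_width: 0.0871
grasp_force: 0.0
t 2.2 pos [ 0.4878 -0.1424  0.0777] [-179.8489   -0.197   172.1117] F [-0.0189 -0.437   0.0873] M [-0.0134  0.0474  0.0466] w 0.0871 g 0.0
.4905,-.1395,.028,172.5 -> [-0.0024  0.0033  0.0496] turn -0.39 rows 1.19458246932316 0.05422642815627237
```

```bash
python3 -m handwheel '0 0 0.03 0 0.087;0 0 0.05 0 0.087;0 0 0.05 0 0.087;0 0 0.05 0 0.087'; python3 d.py .4905,-.1395,.028,172.5
```

```text
time_s: 2.53
tool_pos: [0.4899, -0.1364, 0.0292]
tool_rot: [180.0, -0.1, 172.6]
force: [-0.8, 0.1, -0.4]
grip_width: 0.0872
grasp_force: 0.0
t 2.53 pos [ 0.4899 -0.1364  0.0292] [179.9943  -0.1217 172.6096] F [-0.766   0.1498 -0.3679] M [-0.0601 -0.0267 -0.0175] w 0.0872 g 0.0
.4905,-.1395,.028,172.5 -> [-0.001  -0.003   0.0012] turn 0.11 rows 0.08144977705605917 0.015312218445724862
```

Aligned. Close, then lift.

```bash
python3 -m handwheel '-0.001 -0.002 0.001 0 0.087;-0.001 -0.002 0.001 0 0.0;-0.001 -0.002 0.001 0 0.0;-0.001 -0.002 0.001 0 0.0;-0.001 -0.002 0.001 0 0.0;-0.001 -0.002 0.001 0 0.0;-0.001 -0.002 0.001 0 0.0;-0.001 -0.002 0.001 0 0.0' 30; python3 -m handwheel '0 0 0 0 0;0 0 -0.03 0 0;0 0 -0.07 0 0;0 0 -0.11 0 0;0 0 -0.15 0 0;0 0 -0.17 0 0;0 0 -0.17 0 0'; python3 d.py .55,.05,.2,134 .628,.233,.2,95.64
```

```text
time_s: 3.2
tool_pos: [0.4912, -0.1395, 0.0286]
tool_rot: [180.0, 0.0, 172.5]
force: [0.1, -0.2, 0.5]
grip_width: 0.0482
grasp_force: 0.0
time_s: 3.78
tool_pos: [0.4943, -0.1403, 0.2041]
tool_rot: [179.9, 0.6, 172.5]
force: [0.8, 0.7, -0.4]
grip_width: 0.0034
grasp_force: 0.0
t 3.78 pos [ 0.4943 -0.1403  0.2041] [179.9317   0.5646 172.535 ] F [ 0.7569  0.7135 -0.3519] M [-0.0082 -0.0398  0.0567] w 0.0034 g 0.0
.55,.05,.2,134 -> [-0.0305  0.1959  0.0046] turn 38.54 rows 4.756800356604203 5.3819874389464735
.628,.233,.2,95.64 -> [-0.084   0.3875  0.0053] turn 76.9 rows 9.510204946232404 10.739529338387813
```

The fingers are slower than I assumed, about 70 mm/s, so the lift came up empty. I'll go back, open to 45 mm on the way, and check that the bar hasn't moved.

```bash
python3 -m handwheel '0 0 0 0 0.045;0 0 0 0 0.045;0 0 0 0 0.045;0 0 0 0 0.045;0 0 0 0 0.045;0 0 0 0 0.045;0 0 0 0 0.045;0 0 0 0 0.045' 30;  python3 - <<'E'
from h import *
c=read_camera("top");Y=((18,120,90),(32,255,255))
for a,ce,r,bb in blobs(c,*Y,(350,195,395,315))[:4]: print(a,ce,bb,plane(c,ce,.018))
c=read_camera("side")
for a,ce,r,bb in blobs(c,*Y,(250,275,415,370))[:4]: print(a,ce,bb,plane(c,ce,.018))
E
python3 d.py .4905,-.1395,.028,172.5
```

```text
time_s: 4.45
tool_pos: [0.4911, -0.1395, 0.1983]
tool_rot: [-180.0, -0.0, 172.5]
force: [0.1, 0.5, 0.4]
grip_width: 0.0432
grasp_force: 0.0
13 [375.2308 208.8462] [373 208   5   3] [ 0.6089 -0.1558  0.018 ]
1205 [326.1237 326.1154] [270 294 116  63] [ 0.4768 -0.1429  0.018 ]
225 [389.4578 345.4044] [381 335  17  23] [ 0.5403 -0.2461  0.018 ]
t 4.55 pos [ 0.4912 -0.1395  0.1985] [-179.9997   -0.0038  172.5482] F [-1.0003 -0.1929 -0.7164] M [-0.0141  0.012   0.0291] w 0.0442 g 0.0
.4905,-.1395,.028,172.5 -> [ 0.0006 -0.0001  0.1705] turn 0.05 rows 4.088135093350762 0.006731548713800263
```

Side view: the bar hasn't moved.

```bash
python3 -m handwheel '0 0 0.04 0 0.045;0 0 0.08 0 0.045;0 0 0.12 0 0.045;0 0 0.15 0 0.045;0 0 0.17 0 0.045;0 0 0.17 0 0.045;0 0 0.17 0 0.0;0 0 0.17 0 0.0'; python3 -m handwheel '0 0 0 0 0;0 0 0 0 0;0 0 0 0 0;0 0 0 0 0;0 0 0 0 0;0 0 0 0 0' 30
```

```text
time_s: 5.22
tool_pos: [0.4924, -0.1398, 0.03]
tool_rot: [-180.0, 0.1, 172.5]
force: [0.2, 0.0, 0.2]
grip_width: 0.0385
grasp_force: 0.0
time_s: 5.72
tool_pos: [0.4924, -0.1389, 0.0299]
tool_rot: [179.9, 0.1, 172.6]
force: [-0.7, 2.2, 7.0]
grip_width: 0.0176
grasp_force: 30.0
```

Gripped (17.6 mm wide, 30 N).

```bash
python3 -m handwheel '0 0 -0.02 0 0;0 0 -0.06 0 0;0 0 -0.1 0 0;0 0 -0.14 0 0;0 0 -0.17 0 0;0 0 -0.17 0 0;0 0 -0.17 0 0'; python3 d.py .55,.05,.2,134 .628,.233,.2,95.64
```

```text
time_s: 6.3
tool_pos: [0.492, -0.1398, 0.2001]
tool_rot: [180.0, 0.2, 172.5]
force: [0.0, 0.3, -2.3]
grip_width: 0.0175
grasp_force: 30.0
t 6.3 pos [ 0.492  -0.1398  0.2001] [179.9542   0.2152 172.5473] F [ 0.0291  0.3039 -2.3238] M [ 0.0761  0.0237 -0.0456] w 0.0175 g 30.0
.55,.05,.2,134 -> [-0.0329  0.1957  0.0004] turn 38.55 rows 4.75830129149136 5.383699931505594
.628,.233,.2,95.64 -> [-0.0865  0.3872  0.0007] turn 76.91 rows 9.515338837366357 10.741241830946933
```

```bash
python3 -m handwheel '-0.007 0.033 0 6.4 0;-0.014 0.065 0 12.8 0;-0.022 0.097 0 19.2 0;-0.029 0.129 0 25.6 0;-0.036 0.162 0 32 0;-0.043 0.194 0 38.4 0;-0.05 0.226 0 44.8 0;-0.058 0.258 0 51.2 0'; python3 d.py .628,.233,.17,95.64
```

```text
time_s: 6.97
tool_pos: [0.5808, 0.1099, 0.1956]
tool_rot: [-179.7, -0.1, 121.0]
force: [1.7, -0.6, -2.1]
grip_width: 0.0178
grasp_force: 30.0
t 6.97 pos [0.5808 0.1099 0.1956] [-179.7347   -0.0647  121.0233] F [ 1.7216 -0.6441 -2.1161] M [-0.0987 -0.0729 -0.0574] w 0.0178 g 30.0
.628,.233,.17,95.64 -> [0.0811 0.104  0.0252] turn 25.38 rows 3.220299147862768 3.5451509174537055
```

```bash
python3 -m handwheel '0.02 0.026 0.006 6.4 0;0.04 0.052 0.013 12.7 0;0.06 0.078 0.019 19 0;0.081 0.104 0.025 25.4 0;0.081 0.104 0.025 25.4 0;0.081 0.104 0.025 25.4 0;0.081 0.104 0.025 25.4 0'; python3 d.py .628,.233,.17,95.64 ; python3 - <<'E'
from h import *
t=read_camera("top");s=read_camera("side");Y=((18,120,90),(32,255,255))
for c in(t,s):
    for a,ce,r,bb in blobs(c,*Y,(140,120,350,250))[:5]: print(a,ce,bb,r)
cv2.imwrite("pics/p1.png",np.hstack([cv2.resize(t["color"][140:260,140:340],(400,240),interpolation=2),cv2.resize(s["color"][90:270,200:400],(400,360),interpolation=2)[:240]]) if 0 else np.vstack([cv2.resize(t["color"][150:250,140:340],(600,300),interpolation=2),cv2.resize(s["color"][120:220,200:400],(600,300),interpolation=2)]))
E
```

```text
time_s: 7.55
tool_pos: [0.6276, 0.231, 0.1708]
tool_rot: [-179.8, 0.2, 96.0]
force: [0.7, -0.9, -2.7]
grip_width: 0.018
grasp_force: 30.0
t 7.55 pos [0.6276 0.231  0.1708] [-179.7606    0.1639   95.9864] F [ 0.7051 -0.9082 -2.673 ] M [-0.128   0.0337  0.0156] w 0.018 g 30.0
.628,.233,.17,95.64 -> [0.002  0.0006 0.0008] turn 0.35 rows 0.052836986418776134 0.04837491490083188
235 [247.1404 190.4894] [229 186  38  10] ((247.27809143066406, 190.39178466796875), (6.595141410827637, 37.32012939453125), 83.9909896850586)
210 [344.2714 157.3   ] [338 147  12  21] ((343.5, 157.0), (20.0, 11.0), 90.0)
361 [296.482  163.1801] [275 151  41  26] ((295.61688232421875, 162.31434631347656), (45.25779342651367, 8.901116371154785), 32.195735931396484)
119 [333.0924 209.0924] [326 204  16  11] ((333.5, 209.0), (10.0, 15.0), 90.0)
108 [260.2037 140.7778] [255 134  12  16] ((261.01678466796875, 140.76174926757812), (17.613487243652344, 8.929628372192383), 34.99201965332031)
```

View pics/p1.png

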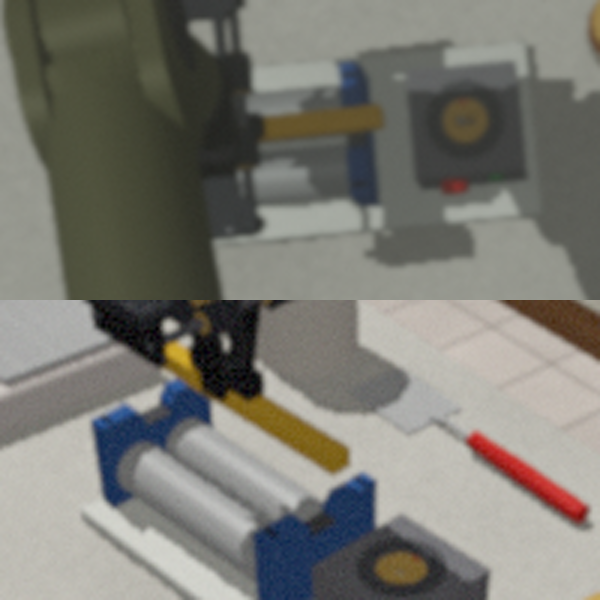

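The bar lies over the notches, parallel to the roller, with its end just past the near cheek. I'll check its lateral offset numerically.

```bash
python3 - <<'E'
from h import *
t=read_camera("top")
a,ce,r,bb=blobs(t,(18,120,90),(32,255,255),(225,170,275,210))[0]
p=plane(t,ce,.159); e=plane(t,(bb[0]+bb[2]-.5,190),.159)
c=np.array([.6286,.2326]);u=np.array([-.0983,.9952]);v=np.array([.9952,.0983])
print(p,"roller x,y",v@(p[:2]-c),u@(p[:2]-c),"end y",u@(e[:2]-c))
E
python3 d.py .628,.233,.125,95.64 .628,.233,.109,95.64
```

```text
[0.6354 0.1505 0.159 ] roller x,y -0.001280678614532499 -0.08235114735122458 end y -0.125642503225558
t 7.7 pos [0.6287 0.23   0.1732] [-179.9581    0.0444   95.8228] F [ 0.5014 -0.1226 -1.8935] M [-0.0567  0.007  -0.0221] w 0.0179 g 30.0
.628,.233,.125,95.64 -> [ 0.0031 -0.0004  0.0482] turn 0.18 rows 1.1576069269522573 0.02553042377048362
.628,.233,.109,95.64 -> [ 0.0031 -0.0004  0.0642] turn 0.18 rows 1.5407117812152418 0.02553042377048362
```

```bash
python3 -m handwheel '0.001 0.001 0.02 0 0;0.001 0.001 0.035 0 0;0.001 0.001 0.045 0 0;0.001 0.001 0.052 0 0;0.001 0.001 0.057 0 0;0.001 0.001 0.06 0 0;0.001 0.001 0.062 0 0;0.001 0.001 0.062 0 0'; python3 -m handwheel '0 0 0.001 0 0;0 0 0.002 0 0;0 0 0.003 0 0;0 0 0.003 0 0;0 0 0.003 0 0'
```

```text
time_s: 8.37
tool_pos: [0.6299, 0.2332, 0.1118]
tool_rot: [180.0, -0.0, 95.9]
force: [-0.1, -0.4, -2.1]
grip_width: 0.0178
grasp_force: 30.0
time_s: 8.78
tool_pos: [0.63, 0.2334, 0.109]
tool_rot: [180.0, -0.0, 96.0]
force: [0.9, 0.8, -0.6]
grip_width: 0.0182
grasp_force: 30.0
```

```bash
python3 -m handwheel '0 0 0.001 0 0;0 0 0.001 0 0;0 0 0.001 0 0.05;0 0 0.001 0 0.05;0 0 0.001 0 0.05;0 0 0.001 0 0.05;0 0 0.001 0 0.05;0 0 0.001 0 0.05'; python3 -m handwheel '0 0 0 0 0.05;0 0 -0.03 0 0.05;0 0 -0.07 0 0.05;0 0 -0.1 0 0.05;0 0 -0.1 0 0.05;0 0 -0.1 0 0.05'; python3 d.py .56,-.05,.2,115 .5175,-.264,.12,90
```

```text
time_s: 9.45
tool_pos: [0.6297, 0.2332, 0.1074]
tool_rot: [-180.0, 0.0, 95.9]
force: [0.4, -0.4, -0.2]
grip_width: 0.0467
grasp_force: 0.0
time_s: 9.95
tool_pos: [0.6311, 0.2335, 0.2103]
tool_rot: [179.7, -0.1, 95.9]
force: [0.7, -0.9, -0.5]
grip_width: 0.0501
grasp_force: 0.0
t 9.95 pos [0.6311 0.2335 0.2103] [179.7253  -0.0998  95.9407] F [ 0.7492 -0.8565 -0.4962] M [-0.0977  0.0123  0.0898] w 0.0501 g 0.0
.56,-.05,.2,115 -> [-0.2746 -0.1001  0.0093] turn -19.06 rows 7.012950192642387 2.6619127039011734
.5175,-.264,.12,90 -> [-0.4832 -0.1649  0.0887] turn 5.94 rows 12.427148331152791 0.8297074078306702
```

```bash
python3 -m handwheel '-0.28 -0.096 0.01 5.9 0.05;-0.28 -0.096 0.01 5.9 0.05;-0.28 -0.096 0.01 5.9 0.05;-0.28 -0.096 0.01 5.9 0.05;-0.28 -0.096 0.01 5.9 0.05;-0.28 -0.096 0.01 5.9 0.05;-0.28 -0.096 0.01 5.9 0.05;-0.28 -0.096 0.01 5.9 0.05'; python3 d.py .5175,-.264,.14,90; python3 - <<'E'
from h import *
t=read_camera("top");s=read_camera("side");Y=((18,120,90),(32,255,255))
c0=np.array([.6286,.2326]);u=np.array([-.0983,.9952]);v=np.array([.9952,.0983])
for a,ce,r,bb in blobs(t,*Y,(150,160,278,240))[:5]:
    p=plane(t,ce,.097)[:2]-c0; print(a,ce,bb,v@p,u@p)
print([ (b[0],b[1]) for b in blobs(s,*Y,(210,120,330,230))])
cv2.imwrite("pics/p2.png",np.vstack([cv2.resize(t["color"][150:250,140:340],(600,300),interpolation=2),cv2.resize(s["color"][130:230,200:400],(600,300),interpolation=2)]))
E
```

```text
time_s: 10.62
tool_pos: [0.5597, -0.0654, 0.1964]
tool_rot: [-179.8, 0.2, 89.4]
force: [-0.0, -0.9, -0.1]
grip_width: 0.0495
grasp_force: 0.0
t 10.62 pos [ 0.5597 -0.0654  0.1964] [-179.8234    0.236    89.365 ] F [-0.0487 -0.8507 -0.0528] M [-0.1824  0.0643 -0.0498] w 0.0495 g 0.0
.5175,-.264,.14,90 -> [-0.1988 -0.0398  0.0573] turn -0.63 rows 5.053572460084586 0.08868459472246769
258 [250.7713 193.0426] [232 188  37  11] 0.0008881690854622756 -0.0815225157612265
254 [184.374  199.7559] [167 195  36  10] 0.0001383497863507244 0.07980701489904302
[(np.int32(333), array([259.6787, 161.1081])), (np.int32(32), array([323.4688, 193.9062])), (np.int32(13), array([320.3077, 204.    ])), (np.int32(8), array([328.625, 211.   ]))]
```

View pics/p2.png

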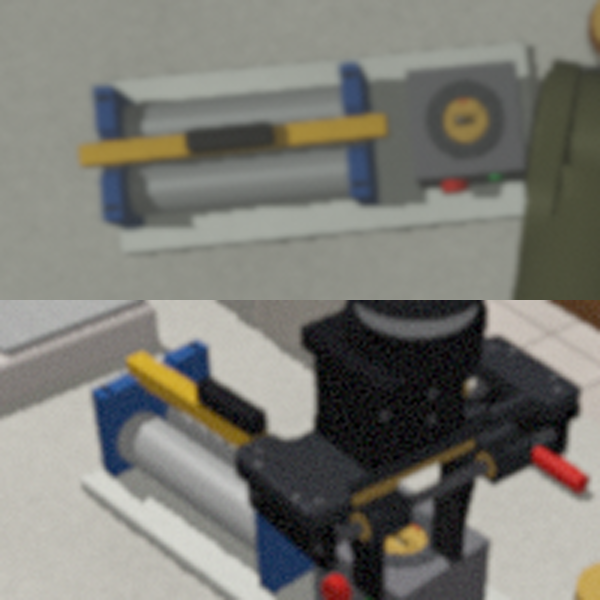

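The bar is seated in both notches and centred to about 1 mm in x and y. Next, the key.

```bash
python3 -m handwheel '-0.199 -0.04 0.057 -0.6 0.05;-0.199 -0.04 0.057 -0.6 0.05;-0.199 -0.04 0.057 -0.6 0.05;-0.199 -0.04 0.057 -0.6 0.05;-0.199 -0.04 0.057 -0.6 0.05;-0.199 -0.04 0.057 -0.6 0.05;-0.199 -0.04 0.057 -0.6 0.05;-0.199 -0.04 0.057 -0.6 0.05'; python3 -m handwheel '0 0 0 0 0.05;0 0 0 0 0.05;0 0 0 0 0.05'; python3 d.py .5175,-.264,.063,90
```

```text
time_s: 11.38
tool_pos: [0.5241, -0.252, 0.1395]
tool_rot: [-179.9, -0.1, 90.8]
force: [0.3, 0.7, -0.9]
grip_width: 0.0504
grasp_force: 0.0
time_s: 11.63
tool_pos: [0.5245, -0.2522, 0.1407]
tool_rot: [180.0, -0.0, 90.8]
force: [0.4, 0.1, -0.2]
grip_width: 0.0497
grasp_force: 0.0
t 11.63 pos [ 0.5245 -0.2522  0.1407] [179.962   -0.0371  90.8432] F [ 0.3848  0.1481 -0.2419] M [-0.0437  0.0188 -0.0443] w 0.0497 g 0.0
.5175,-.264,.063,90 -> [-0.0117 -0.0072  0.0777] turn 0.84 rows 1.8923023050756713 0.11776523618268374
```

```bash
python3 -m handwheel '-0.012 -0.007 0 0.8 0.05;-0.012 -0.007 0.03 0.8 0.04;-0.012 -0.007 0.06 0.8 0.03;-0.012 -0.007 0.076 0.8 0.03;-0.012 -0.007 0.077 0.8 0.03;-0.012 -0.007 0.077 0.8 0.03;-0.012 -0.007 0.077 0.8 0.03;-0.012 -0.007 0.077 0.8 0.03' 15; python3 d.py .5175,-.264,.063,90;python3 - <<'E'
from h import *
s=read_camera("side"); cv2.imwrite("pics/p3.png",cv2.resize(s["color"][270:420,330:480],(600,600),interpolation=2))
E
```

```text
time_s: 12.3
tool_pos: [0.5176, -0.2672, 0.0653]
tool_rot: [179.8, 0.1, 89.8]
force: [0.2, 0.5, 0.1]
grip_width: 0.0304
grasp_force: 0.0
t 12.3 pos [ 0.5176 -0.2672  0.0653] [179.8371   0.0528  89.8311] F [0.1708 0.5391 0.0718] M [-0.0879  0.0389 -0.012 ] w 0.0304 g 0.0
.5175,-.264,.063,90 -> [ 0.0032 -0.0001  0.0023] turn -0.17 rows 0.09378138553528821 0.023583068155379
```

View pics/p3.png

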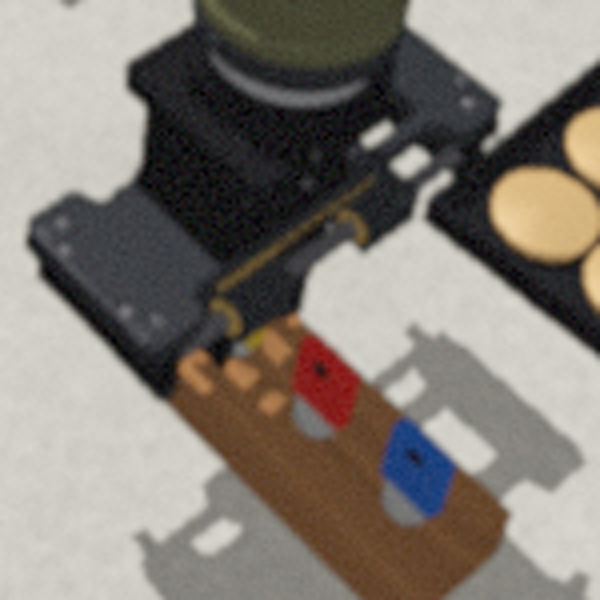

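The fingers straddle the yellow key, and the red and blue keys are clear. I'll correct by 3 mm and close.

```bash
python3 -m handwheel '0.003 0 0.001 0 0.03;0.003 0 0.001 0 0.03;0.003 0 0.001 0 0.0;0.003 0 0.001 0 0.0;0.003 0 0.001 0 0.0;0.003 0 0.001 0 0.0;0.003 0 0.001 0 0.0;0.003 0 0.001 0 0.0' 10;python3 -m handwheel '0 0 0 0 0;0 0 0 0 0;0 0 0 0 0' 50; python3 d.py
```

```text
time_s: 13.02
tool_pos: [0.5168, -0.2634, 0.0626]
tool_rot: [180.0, 0.0, 89.9]
force: [1.3, 0.5, -0.2]
grip_width: 0.0099
grasp_force: 10.0
time_s: 13.27
tool_pos: [0.5168, -0.2634, 0.0626]
tool_rot: [180.0, 0.0, 89.9]
force: [0.9, -0.8, 0.1]
grip_width: 0.0098
grasp_force: 50.0
t 13.27 pos [ 0.5168 -0.2634  0.0626] [179.9725   0.005   89.8514] F [ 0.9396 -0.791   0.07  ] M [-0.1388 -0.2315  0.0065] w 0.0098 g 50.0
```

Gripped (9.8 mm, matching the 10 mm head). Lift straight up.

```bash
python3 -m handwheel '0 0 -0.01 0 0;0 0 -0.03 0 0;0 0 -0.06 0 0;0 0 -0.09 0 0;0 0 -0.12 0 0;0 0 -0.13 0 0;0 0 -0.13 0 0;0 0 -0.13 0 0' 50;python3 d.py .6,-.1,.19,92 .647,.0447,.19,95.64
```

```text
time_s: 13.93
tool_pos: [0.5162, -0.2633, 0.1925]
tool_rot: [-180.0, -0.0, 89.8]
force: [-0.3, 0.1, -1.8]
grip_width: 0.0094
grasp_force: 50.0
t 13.93 pos [ 0.5162 -0.2633  0.1925] [-179.9983   -0.0289   89.8424] F [-0.2871  0.1099 -1.7503] M [-0.0876  0.0431 -0.0286] w 0.0094 g 50.0
.6,-.1,.19,92 -> [0.1635 0.0834 0.0026] turn -2.16 rows 4.402121840879055 0.3013475830410525
.647,.0447,.19,95.64 -> [0.3083 0.13   0.0026] turn -5.8 rows 8.0247909608302 0.8097274713092071
```

```bash
python3 -m handwheel '0.039 0.016 0.003 -1 0;0.077 0.033 0.003 -2 0;0.116 0.049 0.003 -3 0;0.154 0.065 0.003 -4 0;0.193 0.081 0.003 -5 0;0.231 0.098 0.003 -5.8 0;0.27 0.114 0.003 -5.8 0;0.308 0.13 0.003 -5.8 0';python3 -m handwheel '0 0 0 0 0;0 0 0 0 0;0 0 0 0 0;0 0 0 0 0;0 0 0 0 0';  python3 d.py .6465,.0447,.16,95.64; python3 - <<'E'
from h import *
t=read_camera("top");s=read_camera("side")
for c,roi in((t,(260,160,330,220)),(s,(300,150,380,240))):
    for a,ce,r,bb in blobs(c,(18,110,80),(34,255,255),roi)[:4]: print(a,ce,bb)
x=s["color"][140:240,280:400]; cv2.imwrite("pics/p4.png",cv2.resize(x,(720,600),interpolation=2))
E
```

```text
time_s: 14.6
tool_pos: [0.6458, 0.0452, 0.1868]
tool_rot: [-179.7, 0.0, 95.6]
force: [0.1, 0.3, -0.2]
grip_width: 0.0094
grasp_force: 50.0
time_s: 15.02
tool_pos: [0.6462, 0.0408, 0.1891]
tool_rot: [-179.9, 0.0, 95.5]
force: [-0.2, 0.4, -0.0]
grip_width: 0.0098
grasp_force: 50.0
t 15.02 pos [0.6462 0.0408 0.1891] [-179.9328    0.0343   95.4552] F [-0.1887  0.3607 -0.0409] M [-0.1547  0.0032 -0.0283] w 0.0098 g 50.0
.6465,.0447,.16,95.64 -> [0.0039 0.0007 0.0291] turn -0.18 rows 0.7030358257653001 0.025809948762893054
181 [307.5028 191.3204] [300 182  17  18]
135 [333.163  208.9259] [326 204  16  11]
86 [339.7209 173.0581] [337 165   6  19]
15 [334.4    157.1333] [331 154   6   7]
```

View pics/p4.png

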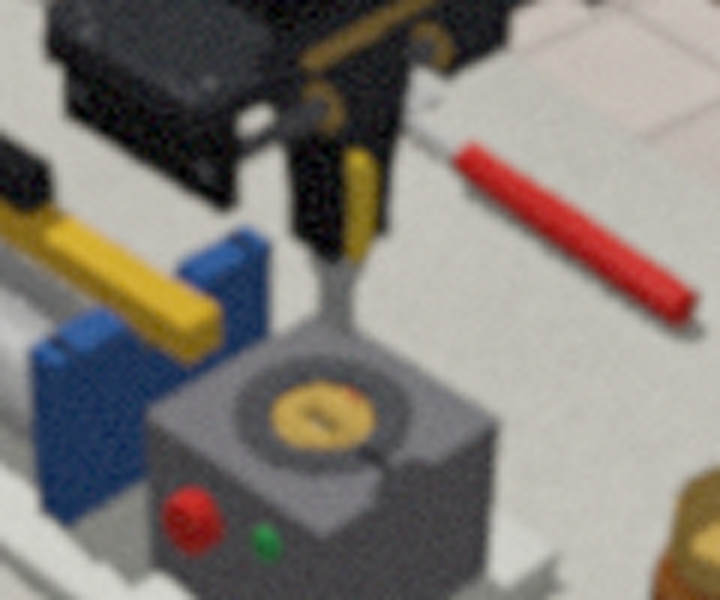

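The key hangs upright in the fingers with its tip at about (336,195) in the side view, above brass at (333,209). I'll measure the tip's offset from the hand.

```bash
python3 - <<'E'
from h import *
s=read_camera("side")
# project expected tip for TCP; and compare with blade pixels
o=env.get_obs();T=np.linalg.inv(s["world_from_camera"])
def proj(p):
    q=T[:3,:3]@p+T[:3,3]; return q[:2]/q[2]*s["fx"]+[s["cx"],s["cy"]]
tp=o["tool_pos"]; print(tp)
for dz in(-.0566,-.0286,-.0206,0): print(dz,proj(tp+[0,0,dz]))
g=cv2.cvtColor(s["color"],cv2.COLOR_BGR2GRAY)
for y in range(178,200): print(y,g[y,326:348])
print(plane(s,(333.163,208.93),.09),proj(np.array([.6465,.0455,.09])))
E
```

```text
[0.6467 0.0419 0.1897]
-0.0566 [335.3567 193.906 ]
-0.0286 [335.6639 182.9754]
-0.0206 [335.7539 179.7723]
0 [335.9905 171.3535]
178 [185 146  87  42  18  15  21   2   6  16  23  67 102 105 106 103  92  86
 129 173 191 191]
179 [182 163 129  85  46   9  16   7  18  15  23  64  96 112 110 113 128 139
 161 185 190 191]
180 [184 185 173 145 106  63  26  22   4  14  28  64  97 107 108 124 156 174
 183 191 188 190]
181 [185 194 191 177 151 104  51  31  23  10  24  65 100 108 111 140 172 184
 190 193 191 191]
182 [184 196 195 190 174 137  89  62  40  28  40  77 100 110 124 157 184 193
 191 192 193 190]
183 [186 192 194 192 184 152 112  85  67  54  65  86 101 110 137 173 192 192
 192 192 188 194]
184 [182 189 191 193 185 167 126 105  88  84  86  99 101 116 149 183 191 190
 193 191 191 190]
185 [180 192 192 193 191 176 146 118 103  97 102 100 110 133 166 186 187 191
 191 191 190 191]
186 [184 192 191 194 195 188 165 128  99 104 101 105 121 157 182 186 190 187
 192 191 191 190]
187 [182 195 195 193 194 189 176 137 107  99 100 102 127 167 190 191 190 188
 191 189 189 190]
188 [185 195 195 195 
[... 461 characters left out ...]
3 192 182 172 149 136 119 110 106  98 101 100 127 163 187 189 189 192
 192 188 187 189]
194 [177 171 157 142 130 124 121 113 111 111 103  98 118 149 172 185 190 194
 190 190 190 188]
195 [150 148 136 121 120 122 121 119 120 109 111 108 110 129 151 168 183 191
 193 193 191 189]
196 [129 123 121 121 123 117 117 124 122 120 113 115 117 118 127 143 159 177
 186 189 191 192]
197 [122 123 121 119 120 122 122 125 122 122 120 119 122 119 122 127 138 152
 168 184 188 190]
198 [121 120 119 120 119 117 115 116 116 114 121 124 122 118 118 123 124 127
 145 160 175 184]
199 [119 114 106 107 107  98 101  98 106 105 104 104 105 113 115 119 120 120
 124 133 149 165]
[0.6458 0.0468 0.09  ] [333.7751 209.1102]
```

```bash
python3 d.py .6463,.0463,.152,95.64; python3 -m handwheel '0.004 0 0.02 0 0;0.004 0 0.036 0 0;0.004 0 0.037 0 0;0.004 0 0.037 0 0;0.004 0 0.037 0 0'; python3 d.py .6463,.0463,.142,95.64
```

```text
t 15.17 pos [0.6467 0.0419 0.1897] [179.9931  -0.0085  95.5299] F [ 0.7788 -0.397  -0.0105] M [-0.1067  0.0387  0.0148] w 0.0097 g 50.0
.6463,.0463,.152,95.64 -> [0.0044 0.     0.0377] turn -0.11 rows 0.9101369140917033 0.015372137677012771
time_s: 15.58
tool_pos: [0.6469, 0.0468, 0.1535]
tool_rot: [179.9, 0.0, 95.6]
force: [-0.2, 0.1, -0.4]
grip_width: 0.0097
grasp_force: 50.0
t 15.58 pos [0.6469 0.0468 0.1535] [179.9344   0.0009  95.6113] F [-0.1729  0.1449 -0.3676] M [-0.1346  0.0997  0.0302] w 0.0097 g 50.0
.6463,.0463,.142,95.64 -> [-0.0004 -0.0007  0.0115] turn -0.03 rows 0.27663278404926855 0.004013458938444831
```

```bash
python3 -m handwheel '0 0 0.003 0 0;0 0 0.006 0 0;0 0 0.008 0 0;0 0 0.009 0 0;0 0 0.01 0 0;0 0 0.011 0 0;0 0 0.012 0 0;0 0 0.012 0 0'; python3 d.py .6463,.0463,.142,95.64
```

```text
time_s: 16.25
tool_pos: [0.6464, 0.0473, 0.1404]
tool_rot: [-180.0, -0.0, 95.6]
force: [-0.3, -0.2, 0.0]
grip_width: 0.0099
grasp_force: 50.0
t 16.25 pos [0.6464 0.0473 0.1404] [-179.9881   -0.0022   95.6482] F [-0.2615 -0.1863  0.0147] M [-0.0521 -0.0056 -0.0147] w 0.0099 g 50.0
.6463,.0463,.142,95.64 -> [-0.001  -0.0002 -0.0016] turn 0.01 rows 0.04607495673204575 0.0011419644603029029
```

The tip is about 6 mm in with no side force. I'll push on past the pins with ±3.5° rocking.

```bash
python3 -m handwheel '-0.0005 0 0.003 3.5 0;-0.0005 0 0.005 -3.5 0;-0.0005 0 0.007 3.5 0;-0.0005 0 0.008 -3.5 0;-0.0005 0 0.009 3.5 0;-0.0005 0 0.01 -3.5 0;-0.0005 0 0.011 3.5 0;-0.0005 0 0.012 -3.5 0' 60; python3 d.py
```

```text
time_s: 16.92
tool_pos: [0.6467, 0.0468, 0.1293]
tool_rot: [180.0, -0.0, 98.6]
force: [0.6, 0.4, 3.8]
grip_width: 0.0093
grasp_force: 60.0
t 16.92 pos [0.6467 0.0468 0.1293] [179.9786  -0.0114  98.6165] F [0.5511 0.3611 3.8338] M [-0.0274  0.0351 -0.0214] w 0.0093 g 60.0
```

```bash
python3 -m handwheel '0 0 0.002 7 0;0 0 0.003 0 0;0 0 0.004 7 0;0 0 0.005 0 0;0 0 0.006 7 0;0 0 0.007 0 0;0 0 0.008 7 0;0 0 0.009 3.5 0' 60; python3 d.py;  python3 -m handwheel '0 0 0.001 3.5 0;0 0 0.002 -3.5 0;0 0 0.003 3.5 0;0 0 0.004 -3.5 0;0 0 0.004 3.5 0;0 0 0.004 0 0'; python3 d.py
```

```text
time_s: 17.58
tool_pos: [0.6477, 0.047, 0.1212]
tool_rot: [179.8, -0.0, 95.4]
force: [-0.3, -0.3, 5.7]
grip_width: 0.0093
grasp_force: 60.0
t 17.58 pos [0.6477 0.047  0.1212] [179.8328  -0.0356  95.3608] F [-0.3346 -0.2611  5.7468] M [-0.084   0.0683  0.0426] w 0.0093 g 60.0
time_s: 18.08
tool_pos: [0.6478, 0.047, 0.1185]
tool_rot: [179.8, -0.1, 95.4]
force: [-3.3, -0.2, 10.2]
grip_width: 0.0093
grasp_force: 60.0
t 18.08 pos [0.6478 0.047  0.1185] [179.8244  -0.0626  95.358 ] F [-3.2674 -0.1591 10.1631] M [-0.0531  0.7516  0.0347] w 0.0093 g 60.0
```

```bash
python3 -m handwheel '0 0 0.001 0 0;0 0 0.001 0 0;0 0 0.001 0 0'; python3 d.py; python3 - <<'E'
from h import *
s=read_camera("side"); cv2.imwrite("pics/p5.png",cv2.resize(s["color"][160:240,290:386],(720,600),interpolation=2))
E
```

```text
time_s: 18.33
tool_pos: [0.6478, 0.047, 0.1184]
tool_rot: [179.8, -0.1, 95.7]
force: [-4.5, -0.9, 15.9]
grip_width: 0.0097
grasp_force: 60.0
t 18.33 pos [0.6478 0.047  0.1184] [179.8103  -0.0825  95.6599] F [-4.4522 -0.9148 15.8813] M [-0.0804  1.2233  0.0708] w 0.0097 g 60.0
```

View pics/p5.png

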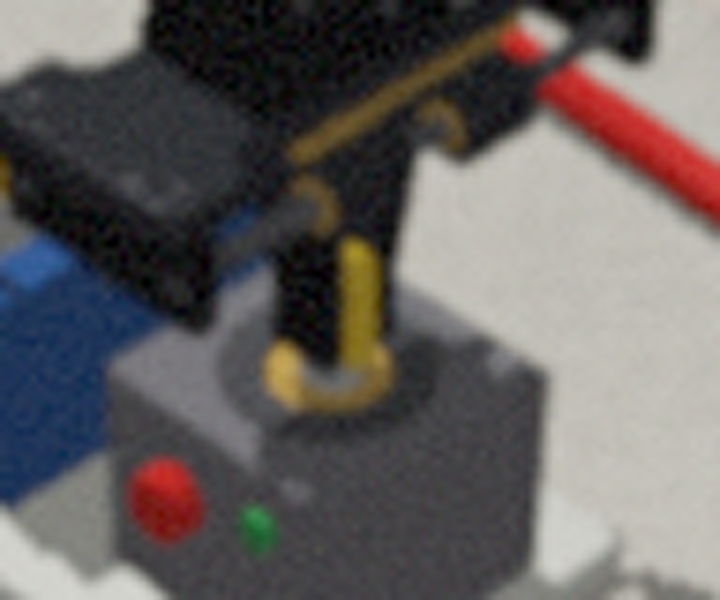

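The shoulder sits on the brass face, so the key is home: z 0.1184 against 0.1186 expected, with force building. Next, turn it clockwise.

```bash
python3 -m handwheel '0 -0.0005 0 6 0;0 -0.0005 0 12 0;0 -0.0005 0 18 0;0 -0.0005 0 24 0;0 -0.0005 0 30 0;0 -0.0005 0 36 0;0 -0.0005 0 42 0;0 -0.0005 0 48 0' 60; python3 d.py; python3 -c "
from cell import env;print(env.get_obs()['qpos'])"
```

```text
time_s: 19.05
tool_pos: [0.6472, 0.0468, 0.1184]
tool_rot: [180.0, -0.2, 47.4]
force: [-5.2, 0.1, 15.8]
grip_width: 0.0097
grasp_force: 60.0
t 19.05 pos [0.6472 0.0468 0.1184] [179.9573  -0.1769  47.3796] F [-5.2308  0.0852 15.7647] M [-0.0343  1.4234  0.1061] w 0.0097 g 60.0
[-38.16946123  27.16126136  41.45890543  92.95561769 -19.26974472
  67.0625771  -34.91107576]
```

```bash
python3 -m handwheel '-0.0004 -0.0004 0 6 0;-0.0004 -0.0004 0 12 0;-0.0004 -0.0004 0 18 0;-0.0004 -0.0004 0 24 0;-0.0004 -0.0004 0 30 0;-0.0004 -0.0004 0 36 0;-0.0004 -0.0004 0 42 0;-0.0004 -0.0004 0 48 0' 60; python3 d.py; python3 -c "
from cell import env;print(env.get_obs()['qpos'])"
```

```text
time_s: 19.72
tool_pos: [0.6469, 0.0474, 0.1184]
tool_rot: [-179.8, -0.2, -0.6]
force: [-4.3, 1.6, 17.2]
grip_width: 0.0096
grasp_force: 60.0
t 19.72 pos [0.6469 0.0474 0.1184] [-179.8416   -0.1726   -0.5874] F [-4.2896  1.552  17.1786] M [0.3971 1.2712 0.1311] w 0.0096 g 60.0
[-44.83428097  30.41189533  51.33185928  93.24051104 -25.31912909
  68.48361134 -78.50856291]
```

```bash
python3 -m handwheel '0 0 0 2 0;0 0 0 2 0;0 0 0 2 0;0 0 0 2 0;0 0 0 2 0;0 0 0 2 0;0 0 0 2 0;0 0 0 2 0' 60; python3 d.py; python3 - <<'E'
from h import *
t=read_camera("top");s=read_camera("side"); cv2.imwrite("pics/p6.png",np.vstack([cv2.resize(t["color"][150:250,140:340],(600,300),interpolation=2),cv2.resize(s["color"][140:240,220:420],(600,300),interpolation=2)]))
E
```

```text
time_s: 20.38
tool_pos: [0.6469, 0.0476, 0.1184]
tool_rot: [-179.8, -0.2, -2.3]
force: [-4.5, 1.7, 16.8]
grip_width: 0.0094
grasp_force: 60.0
t 20.38 pos [0.6469 0.0476 0.1184] [-179.8324   -0.1723   -2.2845] F [-4.4623  1.7075 16.8273] M [0.3258 1.2865 0.1335] w 0.0094 g 60.0
```

View pics/p6.png

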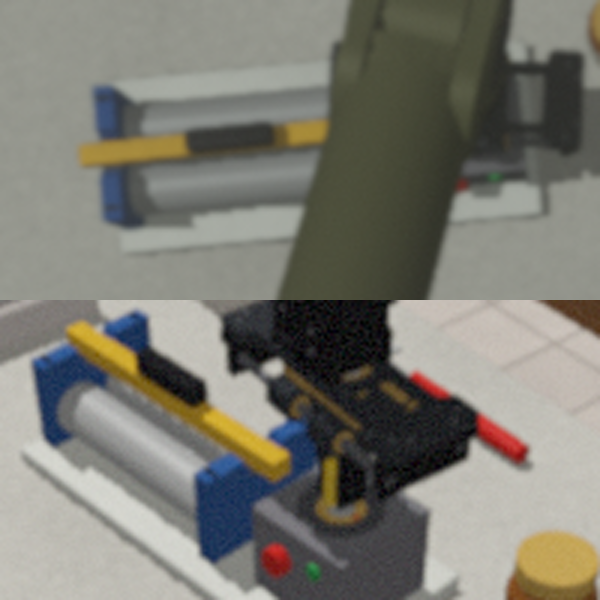

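The bar is undisturbed, and the head has turned with the fingers. I'll turn a little further to confirm the stop.

```bash
python3 -m handwheel '0 0 0 1.5 0;0 0 0 3 0;0 0 0 3 0;0 0 0 3 0;0 0 0 3 0;0 0 0 3 0' 60; python3 d.py
```

```text
time_s: 20.98
tool_pos: [0.647, 0.0477, 0.1184]
tool_rot: [-179.8, -0.2, -5.2]
force: [-4.4, 1.5, 17.4]
grip_width: 0.0094
grasp_force: 60.0
t 20.98 pos [0.647  0.0477 0.1184] [-179.833    -0.1649   -5.2307] F [-4.4159  1.4716 17.4032] M [0.3108 1.3643 0.3704] w 0.0094 g 60.0
```

Torque jumped from 0.13 to 0.37 N m, so the cylinder is on its stop. The key is held turned, and I'm handing in.

```bash
python3 -c "
from cell import env;print(env.sign_off())"
```

```text
the job is handed in; nothing more can be done
None
```

I handed the job in at about 21 s; it gave no verdict. The bar lies in both notches and is let go, and the yellow key is home and held turned against its stop; the first grasp of the bar closed too late and was repeated.

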